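# Square up the stuck glue trays and peel off the top one

## Task

Push the stack of glue trays home into the corner of the L-shaped battens so that it touches both of them squarely. Then peel the stuck top tray off by its lug: first lift only the lug corner clear out of the nest while the opposite corner stays down in it, leaving the trays underneath standing flat in the battens. Finish while still holding the tray in the gripper, level and still over the middle of the rubber mat, at least 10 cm above it, and leave the bottle, jar, brush and offcut alone.

Things in the scene. Friction and masses are not known exactly. Their poses are not given: they have to be found in the camera images.
- fence: Two wooden battens fixed in an L, 26 mm wide, 34 mm high. Origin: inside corner of the L at bench level. Long batten: inner face is the plane x = 0 (y = -250 to 26 mm, wood at x = 0 to 26). Short batten: inner face is the plane y = 0 (x = -160 to 0 mm, wood at y = 0 to 26). The stack belongs in the -x, -y quadrant, axes parallel to these.
- stack: Lower trays: three grey trays nested into one loose piece, 0.85 kg, 140 (x) by 200 (y) by 52 mm high. Origin: centre of underside, z up. 4 mm rims begin at heights 24, 36, 48; walls between lie 2 mm in. Hollow on top is 16 mm deep, floor at 36. Home: origin at (-70, -100) mm in the fence's frame, same yaw. Starts 20 to 60 mm short of each batten, turned up to 9 degrees.
- stack_corner (a point): The stack's +x +y corner (over the rims) at its underside: (70, 100, 0) mm in the stack's frame. It meets the fence's origin when the stack is home.
- tray: Top tray, grey, 0.14 kg, 136 by 196 mm over its rim (122 by 182 below, 3 mm play in the nest), 28 mm deep, walls 3 mm. Origin: centre of underside, z up; starts 36 mm above the stack's origin, same axes. Dried glue rubs near its four corners with 1 to 2 N each; a corner is free once 7 mm up. All at once takes up to 8 N, nearly the stack's weight.
- lug (a point): Grip point of the tray's thumb lug, at (-53, -83, 47) mm in the tray's frame (its -x -y corner). The lug is an upright plate 10 mm thick, 30 mm wide, standing from the rim (28 mm above the underside) to 62 mm (98 mm above the bench at first). Its thickness lies along the tray's (1, 1, 0) direction, midway between x and y: pinch along that line, from above.
- lug_corner (a point): The -x -y corner of the tray's underside, (-61, -91, 0) mm in the tray's frame, below the lug.
- far_corner (a point): The opposite, +x +y corner of the tray's underside, (61, 91, 0) mm in the tray's frame.
- mat: Black rubber mat 160 by 160 mm, 3 mm thick, fixed on the bench to the robot's right. Origin: centre of its underside.
- glue_bottle: Glue bottle, 66 mm wide, 170 mm tall, upright, not to be disturbed. Origin: centre of its base.
- screw_jar: Glass jar, 64 mm wide, 75 mm tall, upright, not to be disturbed. Origin: centre of its base.
- glue_brush: Brush 190 mm long lying on the bench beyond the mat, not to be disturbed. Origin: underside, near its middle.
- offcut: Wooden offcut 120 by 45 by 20 mm lying on the bench near the robot, not to be disturbed. Origin: centre of its underside.
Mind the look-alikes: they are no part of the job. What is shaped like the tray but yellow is not meant.

How it is judged:
On the way, in this order (a step that is already met when the one before it is completed fails the run):
1. the stack stands against both battens, square to them (x of stack_corner in the frame of fence above -0.004 m and y of stack_corner in the frame of fence above -0.004 m and angle between the x axis of stack and the x axis of fence, either way round below 0.04 rad and height (world z) of far_corner below 0.045 m), for 0.2 s.
2. the lug corner is lifted out of the nest while the opposite corner is still down in it (z of lug_corner in the frame of stack above 0.056 m and z of far_corner in the frame of stack between 0.025 and 0.046 m and horizontal distance between tray and stack below 0.03 m), for 0.1 s.
At the end, for the whole second after the job is handed in: Tray gripped, centre within 50 mm level distance of the mat's centre, underside over 95 mm above the bench, tilt under 0.2 rad, slower than 30 mm/s, clear of the stack; lower trays within 8 mm of both battens and 0.08 rad of square (contact force between the fingers and tray above 1 N and contact force between tray and stack below 0.1 N and height (world z) of tray above 0.095 m and horizontal distance between tray and mat below 0.05 m and angle between tray's own z axis and vertical below 0.2 rad and linear speed of tray below 0.03 m/s and x of stack_corner in the frame of fence above -0.008 m and y of stack_corner in the frame of fence above -0.008 m and angle between the x axis of stack and the x axis of fence, either way round below 0.08 rad); the arm keeps its last pose, push and grip.
It fails at once if the trays underneath are lifted or tipped (height (world z) of stack above 0.015 m or angle between stack's own z axis and vertical above 0.1 rad).
It fails at once if a bystander is disturbed (distance of any of glue_bottle, screw_jar, glue_brush, offcut from where it was at the start of the episode above 0.025 m).
It also fails if it takes over 72 s, if anything falls off the work surface, if the arm or the gripper's body presses on something with over 40 N, if the wrist force passes 120 N, or if a joint passes its speed limit or range.

## Robot

A 7-joint arm with a two-finger parallel gripper is mounted at the origin on the work surface. World frame = base frame: x ahead of the robot, y to its left, z up, the work surface at z = 0. Lengths are in m, angles in rad, forces in N, time in s.
With the tool pointing down it reaches from about 0.4 to 0.875 m from the base axis. Payload 19.3 kg.
Tool frame: the origin (TCP) lies midway between the tips of the shut fingers; the grasp point (between the pads) lies bot.tcp_to_grasp behind it (bot.tcp_to_grasp is the distance from the TCP to the grasp point, in m); z points along the fingers, y is the line along which they close (so a half turn about z gives the same grasp; the last joint's range is limited). The gripper opens to 85 mm and grips with 20 to 120 N. Pads are 22 mm wide; open, the fingers measure 114 mm over their backs; the gripper's body (76 mm by 85 mm) begins 54 mm behind the grasp point. The pads swing forward as they close: fully open they stand 13 mm farther back than shut.
Start: joints at [1.138, 0.521, -0.036, 1.599, 0.021, 1.021, -0.113], TCP at [0.222, -0.584, 0.231] pointing down, gripper open.
Joint ranges: [-2.91, 2.91], [-0.3, 2.13], [-1.5, 1.42], [0.17, 2.43], [-1.26, 4.41], [0.16, 1.93], [-2.52, 2.52]. Speed limits (rad/s): [1.89, 1.89, 2.39, 2.39, 3.01, 3.01, 3.01].

## Interface

Orientations are given as [roll, pitch, yaw] about the fixed x, y, z axes, in that order (R = Rz(yaw) Ry(pitch) Rx(roll)).
In Python, from workcell import observe, imaging, bot gives the robot as it stands.
- The arm moves only by the tool send_rows, never from a script. Its argument "plan" is text: rows parted by semicolons, each of 7 numbers parted by spaces: the shift along the tool's x, y, z in m, then the turn, a rotation vector about the tool's x, y, z in degrees, then the finger opening in m, from 0 to 0.0854. In form: dx dy dz rx ry rz claw; .... A call has 1 to 10 rows; each row is the pose to reach, as a shift and turn from the pose commanded when the call began, along the tool's axes at that moment; what a row does not reach only later rows make up. A row lasts 1/12 s, in which the tool goes at most 41.7 mm and 7.16 degrees, less where a joint would pass 70% of its speed; a pose out of reach is approached as far as the arm can. A call with a gripper value outside its range is refused whole. The fingers move at their own pace and stop on an object; "grip_force" is the grip in N (left out, the last holds). Time passes only in rows, so rows that repeat a pose let the fingers close. It gives the time, the measured TCP pose, the force, the opening and the grip force at its end, in the units of the state.
- observe(): the state, without advancing time (a new reading comes with each control period).
- imaging.grab_frame(name): name is "scene" or "top" or "wrist"; returns a dict with "color" (420x560x3 uint8, red, green, blue), "fx", "fy", "cx", "cy" (pixels), "eye" and "orientation" of the camera in the world; the wrist camera has in their place "tool_from_camera" (4x4, takes a point from camera to tool coordinates, whose origin is the TCP and whose axes are the flange's). Camera axes: x right, y down, z forward; pixel columns grow to the right and rows downward; lengths in m; the calibration is good to about 2 mm. A picture is of the moment at which its call begins: read the wrist's pose just before it. There is no depth.
- bot.job_done(): hands the job in; it is judged then, once.
The state is a dict: "clock": time; "qpos": joint angles; "qd": joint speeds; "joint_efforts": joint torques, N m; "position": TCP position; "tool_rot": TCP orientation; "force": force on the tool from outside, world axes, zero at the start; "moment": the same for the moment, N m; "grip_width": finger opening in m; "finger_force": force on a finger pad.
Only numpy, scipy, OpenCV 4.12 (cv2) and the standard library are available. Lean on these libraries where they do the work, as an engineer would, in place of code of your own. Each camera call takes 0.05 s, during which the arm holds its last target. There are 200 camera calls.

## Working session

There is one attempt and no reset: what is moved stays moved. The work goes in short steps, Python scripts to look and compute and a tool call to move; the robot and the scene stay as the last step left them, time stands still between calls to the robot, and variables do not carry over. Pictures are saved under pics/ and viewed, at most 11 in all, crops included, and the job is handed in when it is done.

Besides the shell and the picture viewer there is one more tool, called after "Call:" by a JSON object that holds its "method" and its "body", one argument or row to a line. send_rows: Moves the arm, as the interface text tells. Its arguments: {"type":"object","properties":{"plan":{"type":"string"},"grip_force":{"type":"number"}},"required":["plan"]}

```bash
mkdir -p pics
python3 - <<'E'
from workcell import observe, imaging, bot
import cv2,numpy as np,pickle
s=observe();print(s['clock'],s['position'],s['tool_rot'],s['grip_width'],bot.tcp_to_grasp)
for n in("scene","top"):
    f=imaging.grab_frame(n);pickle.dump(f,open(n+'.pkl','wb'))
    print(n,f['fx'],f['fy'],f['cx'],f['cy'],np.array(f['eye']),np.array(f['orientation']))
    cv2.imwrite(f'pics/{n}0.png',cv2.resize(f['color'][:,:,::-1],(800,600),interpolation=cv2.INTER_CUBIC))
E
```

```text
0.0 [ 0.22164127 -0.58403329  0.23072071] [-3.14045676e+00  6.84004964e-05  3.62670944e-01] 0.08524821261895625 0.0187
scene 472.7937836442093 472.7937836442093 275.3766107214459 207.43713426770105 [0.9335299  0.61743924 1.16576818] [-2.57917405e+00 -5.96227713e-04  2.56691683e+00]
top 404.5618272932014 404.5618272932014 276.3544624689824 205.197771604128 [0.36216723 0.03267456 1.09442162] [-2.9499895   0.00670709 -1.58375368]
```

View pics/top0.png

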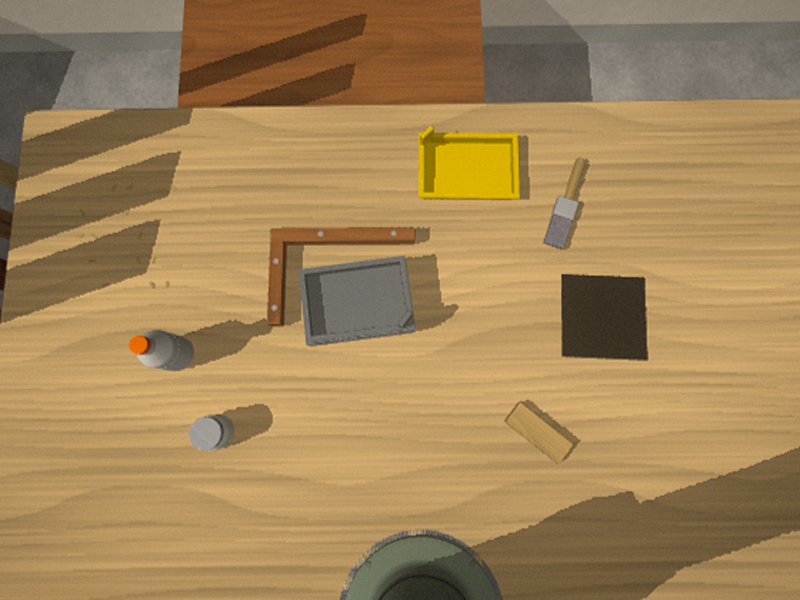

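View pics/scene0.png

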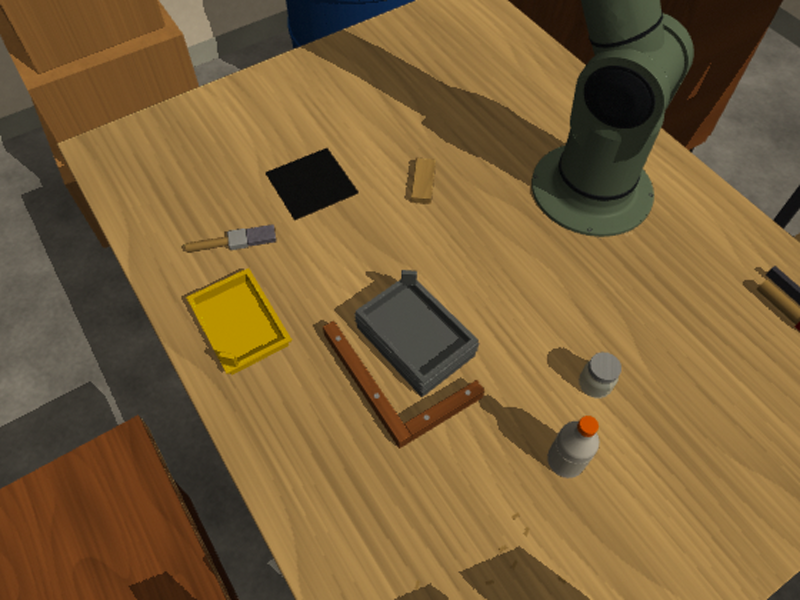

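The top view shows the L fence with its inside corner near (286,242), the grey stack to its lower right with corners near (303,270), (405,258), (413,328) and (309,344), and the lug near (408,322). The mat is centred near (604,317). In the scene view the lug stands at about (409,277).

Run:
```python
import cv2,pickle
f=pickle.load(open('top.pkl','rb'));c=f['color'][150:250,180:310,::-1]
cv2.imwrite('pics/topc.png',cv2.resize(c,(780,600),interpolation=cv2.INTER_CUBIC))
f=pickle.load(open('scene.pkl','rb'));c=f['color'][180:315,220:350,::-1]
cv2.imwrite('pics/scc.png',cv2.resize(c,None,fx=4.4,fy=4.4,interpolation=cv2.INTER_CUBIC))
```

```text
(no output)
```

View pics/topc.png

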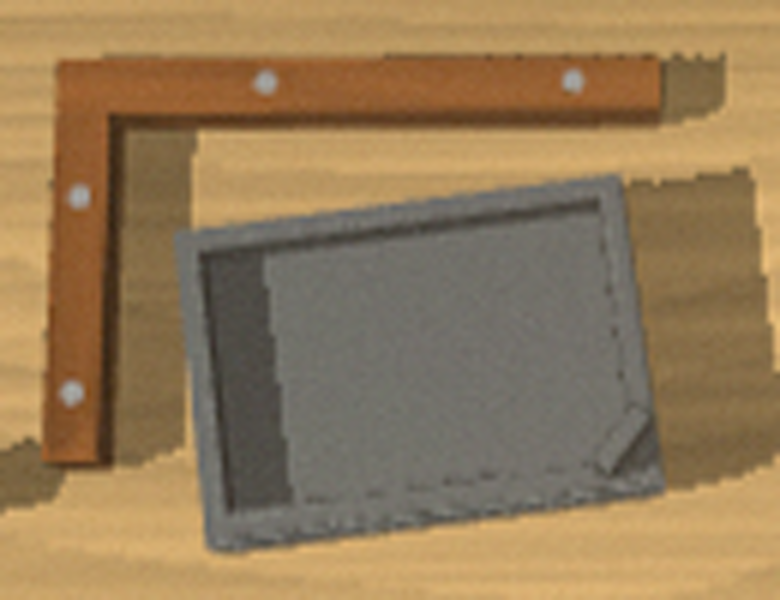

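View pics/scc.png

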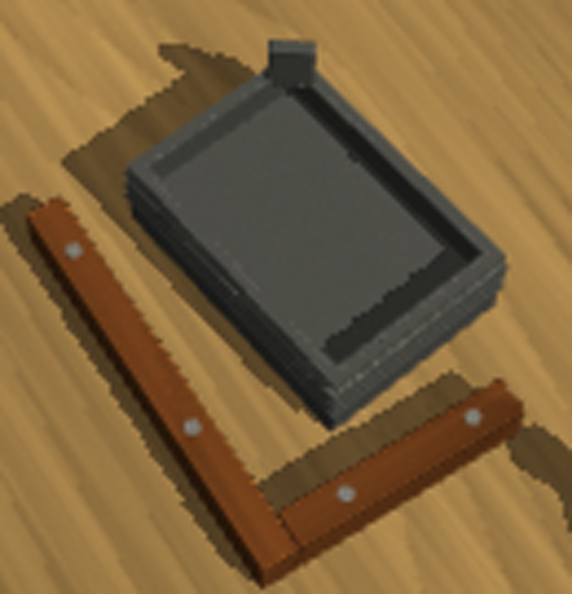

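```bash
cat > h.py <<'E'
import numpy as np,pickle
from scipy.spatial.transform import Rotation as R
from scipy.optimize import least_squares
def rot(o): return R.from_euler('xyz',o).as_matrix()
def proj(f,P):
    c=(np.atleast_2d(P)-f['eye'])@rot(f['orientation'])
    return np.c_[f['fx']*c[:,0]/c[:,2]+f['cx'],f['fy']*c[:,1]/c[:,2]+f['cy']]
def ray(f,uv,z):
    d=rot(f['orientation'])@[(uv[0]-f['cx'])/f['fx'],(uv[1]-f['cy'])/f['fy'],1]
    e=np.array(f['eye']);return e+d*(z-e[2])/d[2]
def place(p,L):
    c,s=np.cos(p[2]),np.sin(p[2]);L=np.array(L,float)
    return np.c_[p[0]+c*L[:,0]-s*L[:,1],p[1]+s*L[:,0]+c*L[:,1],L[:,2]]
def fit(obs,p0): # obs: list of (frame,L,uv)
    g=lambda p:np.concatenate([(proj(f,place(p,L))-np.array(uv)).ravel() for f,L,uv in obs])
    r=least_squares(g,p0,loss='soft_l1');return r.x,r.fun
E
cat > m.py <<'E'
from h import *
T=pickle.load(open('top.pkl','rb'));S=pickle.load(open('scene.pkl','rb'))
t=lambda a:np.array(a)/6-.5+.5/6+[180,150]
s=lambda a:np.array(a)/4.4-.5+.5/4.4+[220,180]
np.set_printoptions(precision=4,suppress=True)
z=.034
fT=(T,[[0,0,z],[.026,.026,z],[.026,-.25,z],[-.16,.026,z],[-.16,0,z]],t([[110,116],[58,60],[660,57],[44,463],[98,464]]))
fS=(S,[[.026,.026,z],[.026,-.25,z],[0,-.25,z],[-.16,.026,z],[-.16,0,z]],s([[263,575],[30,212],[62,200],[522,406],[500,380]]))
z=.064
kT=(T,[[.068,.098,z],[.068,-.098,z]],t([[177,233],[620,177]]))
kS=(S,[[.068,-.098,z],[-.068,.098,z],[.068,.098,z]],s([[128,168],[505,258],[332,372]]))
# lug top corners (z .098): plate 10 along (1,1), 30 wide along (1,-1)
a=np.array([1,1])/2**.5;b=np.array([1,-1])/2**.5;c=np.array([-.053,-.083])
q=lambda i,j:[*(c+i*.005*a+j*.015*b),.098]
kL=(T,[q(1,1),q(-1,1),q(1,-1),q(-1,-1)],t([[634,402],[648,413],[596,463],[610,474]]))
for n,o in(('fT',[fT]),('fS',[fS]),('fence',[fT,fS]),('kT+lug',[kT,kL]),('kS',[kS]),('stack',[kT,kS,kL])):
    p,r=fit(o,[.6,.05,0]);print(n,p,np.abs(r).max(),r.round(1))
m=(T,[[.08,.08,.003],[.08,-.08,.003],[-.08,-.08,.003],[-.08,.08,.003]],np.array([[561,274],[645,277],[647,360],[562,357]])*.7)
print('mat',fit([m],[.5,-.3,0]))
for n,u,zz in(('bottlecap',(139,345),.17),('jar',(207,433),.075),('offcut',(541,431),.02)):print(n,ray(T,np.array(u)*.7,zz))
E
python3 m.py
```

```text
fT [ 0.6722  0.2486 -0.0087] 0.559103600417501 [ 0.2 -0.2 -0.3 -0.   0.3 -0.1 -0.6  0.3  0.3  0.1]
fS [ 0.6749  0.2516 -0.0121] 1.3870677892429057 [-0.2 -0.4 -1.1  0.6 -0.2 -1.1  1.2  1.4  0.3 -0.4]
fence [ 0.6731  0.2497 -0.0091] 1.7516802611581852 [-0.1 -0.5 -0.7 -0.3 -0.  -0.4 -1.  -0.  -0.1 -0.2  0.  -1.4 -1.1 -0.1
 -0.2 -1.8  1.3  0.3  0.3 -1.5]
kT+lug [0.5538 0.1085 0.1177] 1.1009658448315918 [-0.5 -0.1 -0.1 -0.4  0.2  0.2  1.1  0.8 -0.7 -0.5  0.1  0.1]
kS [0.5547 0.1099 0.1122] 3.4694708648834194 [-0.3 -1.1 -0.  -0.4  0.3  3.5]
stack [0.554  0.1086 0.115 ] 2.9534310197707327 [-0.5 -0.3 -0.1 -0.4 -0.3 -1.4 -0.1 -1.   0.4  3.   0.1  0.2  1.   0.8
 -0.9 -0.5 -0.   0.1]
mat (array([ 0.5231, -0.3599, -0.0568]), array([ 0.0497, -0.1739, -0.4771,  0.1207,  0.4043,  0.2711, -0.0041,
       -0.2185]))
bottlecap [0.4626 0.4485 0.17  ]
jar [0.3196 0.3631 0.075 ]
offcut [ 0.3132 -0.2237  0.02  ]
```

```bash
cat > go.py <<'E'
# usage: go.py x y z yaw_deg [x y z yaw_deg ...] -> shift in present tool axes (measured pose)
import sys;from h import *;from workcell import observe
s=observe();M=rot(s['tool_rot'])
print('now',np.round(s['position'],4),np.round(np.degrees(s['tool_rot']),2),'F',np.round(s['force'],1),'t',s['clock'])
a=list(map(float,sys.argv[1:]))
for i in range(0,len(a),4):
    d=M.T@(np.array(a[i:i+3])-s['position'])
    rv=R.from_matrix(M.T@rot([np.pi,0,np.radians(a[i+3])])).as_rotvec(degrees=True)
    print(np.round(d,4),np.round(rv,2))
E
python3 go.py .49 -.33 .2 10 .44 .12 .2 -.5
```

```text
now [ 0.2217 -0.584   0.2308] [-179.94    0.     20.79] F [-0.6  0.2  0.4] t 0.1
[ 0.341  -0.1423  0.0309] [-6.000e-02  1.000e-02  1.079e+01]
[ 0.454  -0.5807  0.0313] [-6.000e-02  1.000e-02  2.129e+01]
```

Call:
{"method": "send_rows", "body": {
  "plan": "0.341 -0.142 0.031 0 0 11 0.085;0.341 -0.142 0.031 0 0 11 0.085;0.341 -0.142 0.031 0 0 11 0.085;0.341 -0.142 0.031 0 0 11 0.085;0.341 -0.142 0.031 0 0 11 0.085;0.341 -0.142 0.031 0 0 11 0.085;0.341 -0.142 0.031 0 0 11 0.085;0.341 -0.142 0.031 0 0 11 0.085;0.341 -0.142 0.031 0 0 11 0.085;0.341 -0.142 0.031 0 0 11 0.085"
}}

```text
clock: 0.93
position: [0.4957, -0.3234, 0.1993]
tool_rot: [-3.138, -0.002, 0.18]
force: [0.6, 0.4, 0.2]
grip_width: 0.085
finger_force: 0.0
```

```bash
python3 go.py .44 .12 .16 -.5
```

```text
now [ 0.4957 -0.3234  0.1993] [-1.7982e+02 -1.1000e-01  1.0300e+01] F [0.6 0.4 0.2] t 0.9333
[ 0.0244 -0.4461  0.0408] [-0.19 -0.1  10.8 ]
```

Call:
{"method": "send_rows", "body": {
  "plan": "0.024 -0.446 0.02 0 0 11 0.085;0.024 -0.446 0.02 0 0 11 0.085;0.024 -0.446 0.02 0 0 11 0.085;0.024 -0.446 0.02 0 0 11 0.085;0.024 -0.446 0.02 0 0 11 0.085;0.024 -0.446 0.02 0 0 11 0.085;0.024 -0.446 0.02 0 0 11 0.085;0.024 -0.446 0.02 0 0 11 0.085;0.024 -0.446 0.02 0 0 11 0.085;0.024 -0.446 0.02 0 0 11 0.085"
}}

```text
clock: 1.77
position: [0.4409, 0.0846, 0.1816]
tool_rot: [3.142, -0.0, -0.021]
force: [1.9, -0.5, 1.0]
grip_width: 0.0848
finger_force: 0.0
```

```bash
python3 go.py .43 .12 .018 -.5
```

```text
now [0.4409 0.0846 0.1816] [180.    -0.    -1.23] F [ 1.9 -0.5  1. ] t 1.7667
[-0.0116 -0.0352  0.1636] [ 0.   -0.   -0.73]
```

Call:
{"method": "send_rows", "body": {
  "plan": "-0.01 -0.03 0.04 0 0 -0.7 0.085;-0.01 -0.03 0.08 0 0 -0.7 0.085;-0.01 -0.03 0.12 0 0 -0.7 0.085;-0.01 -0.03 0.15 0 0 -0.7 0.085;-0.01 -0.03 0.163 0 0 -0.7 0.085;-0.01 -0.03 0.163 0 0 -0.7 0.085;-0.01 -0.03 0.163 0 0 -0.7 0.085;-0.01 -0.03 0.163 0 0 -0.7 0.085"
}}

```text
clock: 2.43
position: [0.4328, 0.1131, 0.0197]
tool_rot: [-3.141, -0.001, -0.009]
force: [-0.7, -0.9, 1.0]
grip_width: 0.085
finger_force: 0.0
```

```bash
python3 go.py .43 .12 .018 -.5 .52 .12 .018 -.5
```

```text
now [0.4328 0.1131 0.0197] [-1.7998e+02 -6.0000e-02 -5.3000e-01] F [-0.7 -0.9  1. ] t 2.4333
[-0.0029 -0.0068  0.0017] [-0.02 -0.06 -0.03]
[ 0.0871 -0.0077  0.0018] [-0.02 -0.06 -0.03]
```

Call:
{"method": "send_rows", "body": {
  "plan": "0.01 -0.007 0 0 0 0 0.085;0.018 -0.007 0 0 0 0 0.085;0.026 -0.007 0 0 0 0 0.085;0.032 -0.007 0 0 0 0 0.085;0.038 -0.007 0 0 0 0 0.085;0.044 -0.007 0 0 0 0 0.085;0.05 -0.007 0 0 0 0 0.085;0.056 -0.007 0 0 0 0 0.085;0.062 -0.007 0 0 0 0 0.085;0.067 -0.007 0 0 0 0 0.085"
}}

```text
clock: 3.27
position: [0.4986, 0.1194, 0.0187]
tool_rot: [3.141, 0.002, -0.009]
force: [-10.0, 1.4, 5.1]
grip_width: 0.0848
finger_force: 4.9
```

```bash
cat > snap.py <<'E'
import sys,cv2,pickle;from workcell import observe,imaging
n=sys.argv[1];x0,x1,y0,y1=map(int,sys.argv[3:7])
f=imaging.grab_frame(n);pickle.dump(f,open(sys.argv[2]+'.pkl','wb'))
k=min(800/(x1-x0),600/(y1-y0));print('scale',k)
cv2.imwrite(f'pics/{sys.argv[2]}.png',cv2.resize(f['color'][y0:y1,x0:x1,::-1],None,fx=k,fy=k,interpolation=cv2.INTER_CUBIC))
E
python3 go.py .52 .12 .018 -.5; python3 snap.py scene s1 180 400 150 315
```

```text
now [0.4986 0.1194 0.0187] [ 1.7999e+02  1.2000e-01 -4.9000e-01] F [-10.    1.4   5.1] t 3.2667
[ 0.0214 -0.0007  0.0007] [0.01 0.12 0.01]
scale 3.6363636363636362
```

View pics/s1.png

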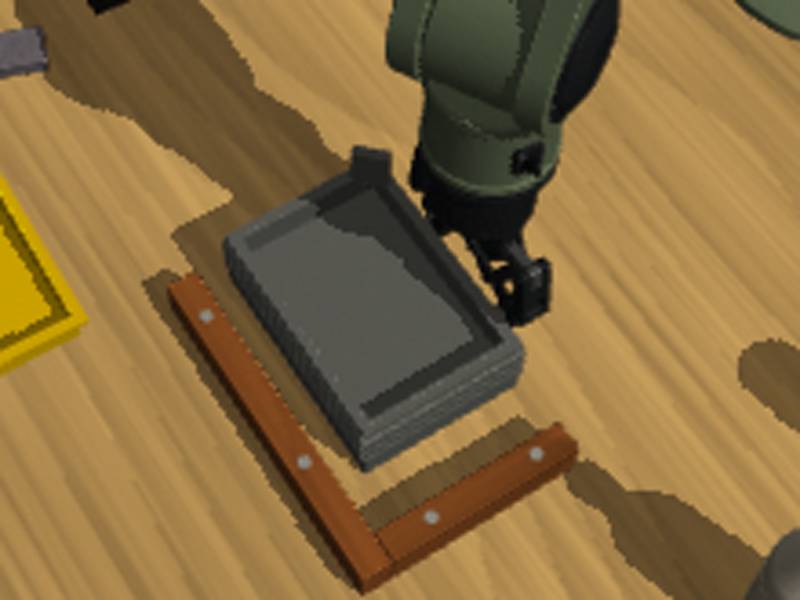

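The stack has turned nearly square to the long batten, with its near corner at (365,465) and a gap of a couple of cm left. The open fingers push its -x side without touching the lug at (372,165). I'll keep pushing.

Call:
{"method": "send_rows", "body": {
  "plan": "0.005 0 0 0 0 0 0.085;0.009 0 0 0 0 0 0.085;0.013 0 0 0 0 0 0.085;0.017 0 0 0 0 0 0.085;0.019 0 0 0 0 0 0.085;0.021 0 0 0 0 0 0.085;0.022 0 0 0 0 0 0.085"
}}

```text
clock: 3.9
position: [0.52, 0.1186, 0.0186]
tool_rot: [3.141, 0.003, -0.01]
force: [-11.3, 0.6, 6.6]
grip_width: 0.085
finger_force: 5.4
```

Call:
{"method": "send_rows", "body": {
  "plan": "0.002 0 0 0 0 0 0.085;0.003 0 0 0 0 0 0.085;0.004 0 0 0 0 0 0.085;0.005 0 0 0 0 0 0.085;0.005 0 0 0 0 0 0.085"
}}

```text
clock: 4.32
position: [0.5229, 0.1185, 0.0184]
tool_rot: [3.14, 0.007, -0.009]
force: [-22.3, 0.1, 14.6]
grip_width: 0.0848
finger_force: 11.1
```

```bash
python3 go.py .49 .118 .018 -.5 .48 .1 .14 -20 .5 -.06 .14 -60 .607 -.05 .14 -90.5
```

```text
now [0.5229 0.1185 0.0184] [179.9    0.38  -0.52] F [-22.3   0.1  14.6] t 4.3167
[-0.0329  0.0008  0.0006] [ 0.1   0.38 -0.02]
[-0.0436  0.0191 -0.1213] [ 0.16  0.36 19.48]
[-0.0221  0.1789 -0.1212] [ 0.29  0.3  59.48]
[ 0.0848  0.1679 -0.1219] [ 0.38  0.22 89.98]
```

Call:
{"method": "send_rows", "body": {
  "plan": "-0.02 0 0 0 0 0 0.085;-0.045 0 0 0 0 0 0.085;-0.045 0 -0.03 0 0 6 0.085;-0.045 0.02 -0.07 0 0 13 0.085;-0.045 0.05 -0.105 0 0 20 0.085;-0.04 0.08 -0.121 0 0 27 0.085;-0.035 0.11 -0.121 0 0 34 0.085;-0.03 0.14 -0.121 0 0 41 0.085;-0.022 0.168 -0.121 0 0 48 0.085;-0.01 0.179 -0.121 0 0 55 0.085"
}}

```text
clock: 5.15
position: [0.5142, -0.0643, 0.1404]
tool_rot: [3.141, -0.001, -0.979]
force: [-0.2, 0.3, 0.1]
grip_width: 0.0849
finger_force: 0.0
```

```bash
python3 go.py .607 -.055 .14 -90.5 .607 -.055 .016 -90.5
```

```text
now [ 0.5142 -0.0643  0.1404] [ 1.7998e+02 -7.0000e-02 -5.6100e+01] F [-0.2  0.3  0.1] t 5.15
[ 0.044  -0.0822  0.0004] [-0.   -0.07 34.4 ]
[ 0.0439 -0.0822  0.1244] [-0.   -0.07 34.4 ]
```

Call:
{"method": "send_rows", "body": {
  "plan": "0.02 -0.03 0 0 0 7 0.085;0.035 -0.06 0 0 0 14 0.085;0.044 -0.082 0 0 0 21 0.085;0.044 -0.082 0.02 0 0 28 0.085;0.044 -0.082 0.05 0 0 34.4 0.085;0.044 -0.082 0.08 0 0 34.4 0.085;0.044 -0.082 0.11 0 0 34.4 0.085;0.044 -0.082 0.122 0 0 34.4 0.085;0.044 -0.082 0.122 0 0 34.4 0.085;0.044 -0.082 0.122 0 0 34.4 0.085"
}}

```text
clock: 5.98
position: [0.6075, -0.0502, 0.0185]
tool_rot: [-3.141, 0.0, -1.57]
force: [-0.4, -0.3, 0.9]
grip_width: 0.0848
finger_force: 0.0
```

```bash
python3 go.py .605 -.055 .018 -90.5 .605 .037 .018 -90.5;python3 snap.py top t1 180 310 150 250
```

```text
now [ 0.6075 -0.0502  0.0185] [-1.7999e+02  2.0000e-02 -8.9940e+01] F [-0.4 -0.3  0.9] t 5.9833
[0.0048 0.0025 0.0005] [-0.01  0.02  0.56]
[-0.0872  0.0024  0.0005] [-0.01  0.02  0.56]
scale 6.0
```

View pics/t1.png

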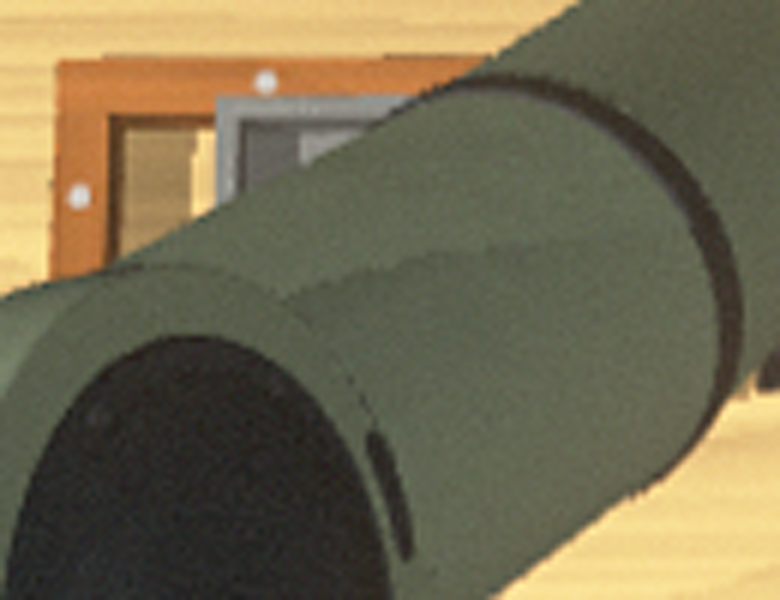

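The arm hides most of it, but the stack's far edge lies along the long batten (tray corner at (217,97)). About 48 mm is left to the short batten. Now I'll push towards +y.

Call:
{"method": "send_rows", "body": {
  "plan": "-0.015 0.002 0 0 0 0.5 0.085;-0.028 0.002 0 0 0 0.5 0.085;-0.036 0.002 0 0 0 0.5 0.085;-0.043 0.002 0 0 0 0.5 0.085;-0.05 0.002 0 0 0 0.5 0.085;-0.057 0.002 0 0 0 0.5 0.085;-0.064 0.002 0 0 0 0.5 0.085;-0.071 0.002 0 0 0 0.5 0.085;-0.078 0.002 0 0 0 0.5 0.085;-0.082 0.002 0 0 0 0.5 0.085"
}}

```text
clock: 6.87
position: [0.6062, 0.031, 0.0195]
tool_rot: [-3.139, -0.002, -1.579]
force: [0.3, -11.2, 5.9]
grip_width: 0.085
finger_force: 5.4
```

```bash
python3 go.py .605 .037 .018 -90.5
```

```text
now [0.6062 0.031  0.0195] [-1.7983e+02 -1.1000e-01 -9.0470e+01] F [  0.3 -11.2   5.9] t 6.8667
[-0.006   0.0013  0.0014] [-0.17 -0.11  0.03]
```

Call:
{"method": "send_rows", "body": {
  "plan": "-0.003 0 0 0 0 0 0.085;-0.005 0 0 0 0 0 0.085;-0.007 0 0 0 0 0 0.085;-0.008 0 0 0 0 0 0.085;-0.009 0 0 0 0 0 0.085;-0.01 0 0 0 0 0 0.085;-0.01 0 0 0 0 0 0.085"
}}

```text
clock: 7.45
position: [0.6061, 0.0392, 0.0195]
tool_rot: [-3.139, -0.004, -1.58]
force: [-0.0, -15.2, 5.3]
grip_width: 0.0847
finger_force: 7.7
```

Call:
{"method": "send_rows", "body": {
  "plan": "-0.002 0 0 0 0 0 0.085;-0.003 0 0 0 0 0 0.085;-0.004 0 0 0 0 0 0.085;-0.004 0 0 0 0 0 0.085"
}}

```text
clock: 7.78
position: [0.6059, 0.0393, 0.0196]
tool_rot: [-3.138, -0.009, -1.582]
force: [0.4, -34.0, 2.6]
grip_width: 0.0853
finger_force: 16.5
```

```bash
python3 go.py .606 0 .018 -90.5 .606 -.04 .14 -90 .6 -.05 .18 -45.5
```

```text
now [0.6059 0.0393 0.0196] [-179.8    -0.51  -90.67] F [  0.4 -34.    2.6] t 7.7833
[ 0.0393 -0.0005  0.0019] [-0.2  -0.51 -0.16]
[ 0.0804 -0.0014 -0.1197] [-0.19 -0.51 -0.66]
[ 0.0908  0.0043 -0.1596] [ 1.000e-02 -5.600e-01 -4.516e+01]
```

Call:
{"method": "send_rows", "body": {
  "plan": "0.015 0 0 0 0 0 0.085;0.04 0 0 0 0 0 0.085;0.06 0 -0.03 0 0 0 0.085;0.08 0 -0.07 0 0 -5 0.085;0.1 0 -0.11 0 0 -12 0.085;0.12 0 -0.15 0 0 -19 0.085;0.15 0 -0.18 0 0 -26 0.085;0.18 0 -0.18 0 0 -33 0.085;0.21 0 -0.18 0 0 -40 0.085;0.21 0 -0.18 0 0 -45 0.085"
}}

```text
clock: 8.62
position: [0.6027, -0.1708, 0.2006]
tool_rot: [-3.141, -0.005, -0.793]
force: [-0.2, -0.1, 0.8]
grip_width: 0.085
finger_force: 0.0
```

```bash
python3 snap.py scene s2 220 350 195 305;python3 snap.py top t2 180 310 150 250
python3 - <<'E'
import cv2,numpy as np
a=cv2.imread('pics/s2.png');b=cv2.imread('pics/t2.png')
r=lambda i:cv2.resize(i,(400*1,int(i.shape[0]*400/i.shape[1])))
print(a.shape,b.shape)
E
```

```text
scale 5.454545454545454
scale 6.0
(600, 709, 3) (600, 780, 3)
```

View pics/t2.png

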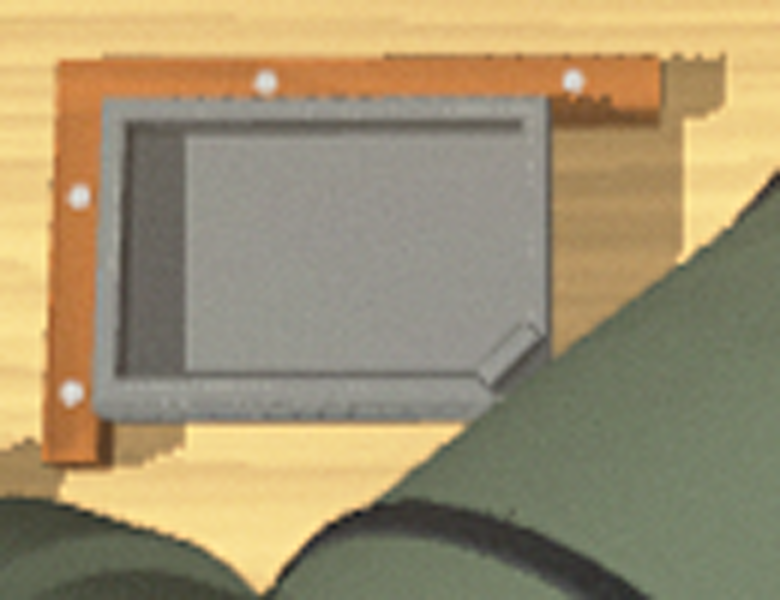

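The stack is now square in the corner: rim corners at (104,98) and (547,97), lug top at (528,323), (543,335), (478,374) and (490,386). I'll check the fit and work out the lug pose.

```bash
cat > m2.py <<'E'
from m import *
print('-----')
kT=(T,[[.068,.098,z],[.068,-.098,z]],t([[104,98],[547,97]]))
kL=(T,[q(1,1),q(-1,1),q(1,-1),q(-1,-1)],t([[528,323],[543,335],[478,374],[490,386]]))
for o in([kT],[kT,kL]):
    p,r=fit(o,[.6,.15,0]);print(p,r.round(1))
F=np.array([.6722,.2486,-.0087]);h=place(F,[[-.07,-.1,0]])[0];print('home',h)
print('lug from fit',place(p,[[-.053,-.083,.083]]),'lug from home',place([h[0],h[1],F[2]],[[-.053,-.083,.083]]))
E
python3 m2.py|sed -n '/-----/,$p'; python3 go.py .547 .065 .2 -45.5
```

```text
-----
[ 0.6019  0.1491 -0.0127] [-0.1 -0.   0.1  0. ]
[ 0.6014  0.1489 -0.0133] [-0.   0.1  0.2  0.2 -0.2 -0.4  0.1  0.4 -0.4 -0.6  0.4  0.2]
home [0.6013 0.1492 0.    ]
lug from fit [[0.5473 0.0666 0.083 ]] lug from home [[0.5476 0.0667 0.083 ]]
now [ 0.6034 -0.1655  0.1992] [-1.799e+02 -7.000e-02 -4.546e+01] F [ 0.2  1.3 -0.3] t 8.7167
[-0.2039 -0.1215 -0.0009] [-0.1  -0.07  0.04]
```

Call:
{"method": "send_rows", "body": {
  "plan": "-0.035 -0.021 0 0 0 0 0.06;-0.07 -0.042 0 0 0 0 0.05;-0.105 -0.063 0 0 0 0 0.05;-0.14 -0.084 0 0 0 0 0.05;-0.175 -0.105 0 0 0 0 0.05;-0.204 -0.122 0 0 0 0 0.05;-0.204 -0.122 0 0 0 0 0.05;-0.204 -0.122 0.03 0 0 0 0.05;-0.204 -0.122 0.06 0 0 0 0.05;-0.204 -0.122 0.06 0 0 0 0.05"
}}

```text
clock: 9.55
position: [0.5451, 0.0687, 0.1342]
tool_rot: [3.138, 0.003, -0.794]
force: [-1.1, 0.6, -0.2]
grip_width: 0.0501
finger_force: 0.0
```

```bash
python3 go.py .5475 .0667 .068 -45.6;python3 snap.py wrist w1 0 560 0 420
```

```text
now [0.5451 0.0687 0.1342] [179.77   0.18 -45.48] F [-1.1  0.6 -0.2] t 9.55
[ 0.0033 -0.0006  0.0662] [0.23 0.18 0.12]
scale 1.4285714285714286
```

View pics/w1.png

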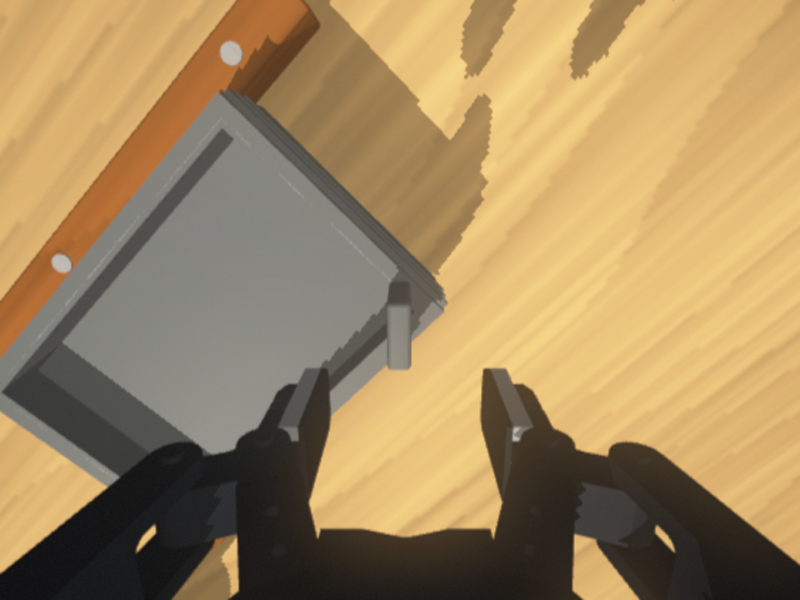

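The lug's top face is centred at about (398,337), midway between the finger pads. I'll check its tool coordinates numerically.

Run:
```python
from h import *
from workcell import observe
f=pickle.load(open('w1.pkl','rb'));C=np.array(f['tool_from_camera']);s=observe();M=rot(s['tool_rot'])
print(s['position'])
for u in((398,337),(398,305),(398,369)):
    d=C[:3,:3]@[(u[0]*.7-f['cx'])/f['fx'],(u[1]*.7-f['cy'])/f['fy'],1];d=M@d;e=s['position']+M@C[:3,3]
    w=e+d*(.098-e[2])/d[2];print(w,M.T@(w-s['position']))
```

```text
[0.54608916 0.06787261 0.13658307]
[0.5503014  0.06725991 0.098     ] [ 0.00346141 -0.0026889   0.03856891]
[0.55992888 0.05737031 0.098     ] [ 0.01726316 -0.0026285   0.03854302]
[0.54024987 0.0775851  0.098     ] [-0.01094824 -0.00275195  0.03859593]
```

Call:
{"method": "send_rows", "body": {
  "plan": "0.003 -0.001 0.025 0 0 0 0.05;0.003 -0.001 0.05 0 0 0 0.05;0.003 -0.001 0.068 0 0 0 0.05;0.003 -0.001 0.068 0 0 0 0.05;0.003 -0.001 0.068 0 0 0 0.05",
  "grip_force": 60
}}

```text
clock: 10.02
position: [0.5507, 0.0658, 0.0711]
tool_rot: [-3.141, -0.0, -0.794]
force: [-0.3, -0.1, 0.6]
grip_width: 0.0501
finger_force: 0.0
```

Call:
{"method": "send_rows", "body": {
  "plan": "-0.001 0 0.002 0 0 0 0.03;-0.001 0 0.002 0 0 0 0.015;-0.001 0 0.002 0 0 0 0.005;-0.001 0 0.002 0 0 0 0;-0.001 0 0.002 0 0 0 0;-0.001 0 0.002 0 0 0 0",
  "grip_force": 60
}}

```text
clock: 10.52
position: [0.55, 0.067, 0.0688]
tool_rot: [-3.14, -0.0, -0.793]
force: [-2.2, 2.1, 13.2]
grip_width: 0.0094
finger_force: 58.9
```

```bash
cat > peel.py <<'E'
from h import *
from workcell import observe
s=observe();M=rot(s['tool_rot']);p=s['position'];print(p,s['tool_rot'],s['force'],s['grip_width'],s['finger_force'])
st=[.6013,.1492,-.0105]
fc=place(st,[[.061,.091,.044]])[0];lc=place(st,[[-.061,-.091,.036]])[0]
d=fc-lc;d[2]=0;d/=np.linalg.norm(d);n=np.cross([0,0,1],d) # rotation about n
for a in np.arange(1,8.1,1):
    best=None
    Q=R.from_rotvec(n*np.radians(a)).as_matrix()
    if (Q@(lc-fc))[2]<(lc-fc)[2]: Q=Q.T
    print(a,'lug z',round((fc+Q@(lc-fc))[2],4),np.round(M.T@(fc+Q@(p-fc)-p),4),np.round(R.from_matrix(M.T@Q@M).as_rotvec(degrees=True),2))
E
python3 peel.py
```

```text
[0.54999278 0.06696998 0.06883283] [-3.14003462e+00 -2.17084672e-04 -7.92702414e-01] [-2.17360046  2.10492631 13.20695463] 0.00937173260364448 58.854660987854004
1.0 lug z 0.0398 [-0.0001 -0.0005 -0.0036] [-0.98  0.19 -0.  ]
2.0 lug z 0.0437 [-0.0002 -0.001  -0.0072] [-1.96  0.38 -0.  ]
3.0 lug z 0.0475 [-0.0003 -0.0016 -0.0108] [-2.95  0.57 -0.  ]
4.0 lug z 0.0513 [-0.0004 -0.0022 -0.0143] [-3.93  0.76 -0.  ]
5.0 lug z 0.0551 [-0.0006 -0.0029 -0.0179] [-4.91  0.95 -0.  ]
6.0 lug z 0.0589 [-0.0007 -0.0037 -0.0214] [-5.89  1.14 -0.  ]
7.0 lug z 0.0628 [-0.0009 -0.0045 -0.025 ] [-6.87  1.33 -0.  ]
8.0 lug z 0.0666 [-0.001  -0.0054 -0.0285] [-7.85  1.52 -0.  ]
```

Call:
{"method": "send_rows", "body": {
  "plan": "-0.0001 -0.0005 -0.0036 -0.98 0.19 0 0;-0.0002 -0.001 -0.0072 -1.96 0.38 0 0;-0.0003 -0.0016 -0.0108 -2.95 0.57 0 0;-0.0004 -0.0022 -0.0143 -3.93 0.76 0 0;-0.0006 -0.0029 -0.0179 -4.91 0.95 0 0;-0.0007 -0.0037 -0.0214 -5.89 1.14 0 0;-0.0009 -0.0045 -0.025 -6.87 1.33 0 0;-0.0009 -0.0045 -0.025 -6.87 1.33 0 0;-0.0009 -0.0045 -0.025 -6.87 1.33 0 0",
  "grip_force": 80
}}

```text
clock: 11.27
position: [0.5522, 0.0708, 0.0926]
tool_rot: [3.022, -0.023, -0.791]
force: [1.3, 0.8, 0.8]
grip_width: 0.0085
finger_force: 78.5
```

```bash
python3 -c "
from workcell import observe;s=observe();print(s['position'],s['tool_rot'],s['force'],s['moment'])";python3 snap.py scene s3 200 360 180 300
```

```text
[0.55220114 0.07082915 0.09263103] [ 3.02169486 -0.02336509 -0.79058452] [1.27821294 0.80524706 0.77576768] [ 0.63674465 -0.39077     0.0042838 ]
scale 5.0
```

View pics/s3.png

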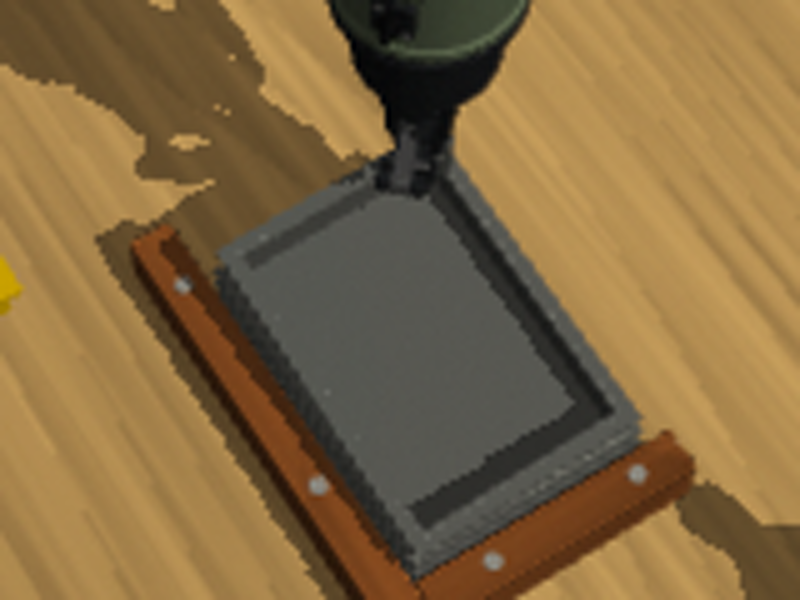

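The tray is hinged up at the lug end (gripper at (410,180)) with its far corner at (412,570) still down in the nest, and the stack is flat in the battens. I'll tilt one more degree for margin, then lift out.

Call:
{"method": "send_rows", "body": {
  "plan": "0 -0.0004 -0.0035 -0.98 0.19 0 0;0 -0.0004 -0.0035 -0.98 0.19 0 0;0 -0.0004 -0.0035 -0.98 0.19 0 0;0 -0.0004 -0.0035 -0.98 0.19 0 0",
  "grip_force": 100
}}

```text
clock: 11.65
position: [0.5526, 0.0711, 0.0961]
tool_rot: [3.005, -0.026, -0.791]
force: [-0.3, 0.9, 0.3]
grip_width: 0.008
finger_force: 99.1
```

Run:
```python
from h import *
from workcell import observe
s=observe();M=rot(s['tool_rot']);print(s['position'],s['force'],s['moment'],s['tool_rot'])
for h in(.01,.02,.04,.08):print(h,np.round(M.T@[0,0,h],4))
```

```text
[0.55258069 0.07110093 0.0960672 ] [-0.31684202  0.93196559  0.27126273] [ 0.55805686 -0.35092175  0.06637108] [ 3.00471697 -0.02643487 -0.79090514]
0.01 [ 0.0003  0.0014 -0.0099]
0.02 [ 0.0005  0.0027 -0.0198]
0.04 [ 0.0011  0.0055 -0.0396]
0.08 [ 0.0021  0.0109 -0.0792]
```

Call:
{"method": "send_rows", "body": {
  "plan": "0.0001 0.0006 -0.004 0 0 0 0;0.0002 0.0011 -0.008 0 0 0 0;0.0003 0.0016 -0.012 0 0 0 0;0.0004 0.0022 -0.016 0 0 0 0;0.0006 0.0033 -0.024 0 0 0 0;0.001 0.005 -0.036 0 0 0 0;0.0016 0.008 -0.059 0 0 0 0;0.0021 0.0109 -0.0792 0 0 0 0;0.003 0.015 -0.11 0 0 0 0;0.003 0.015 -0.11 0 0 0 0"
}}

```text
clock: 12.48
position: [0.5546, 0.0706, 0.2126]
tool_rot: [3.01, -0.03, -0.792]
force: [0.6, -0.2, -1.7]
grip_width: 0.0085
finger_force: 98.8
```

```bash
python3 snap.py scene s4 100 400 80 305
python3 -c "
from workcell import observe;s=observe();print(s['position'],s['tool_rot'],s['force'],s['moment'])"
```

```text
scale 2.6666666666666665
[0.55388295 0.07107752 0.21022831] [ 3.00850929 -0.02834391 -0.79102626] [-0.08674624 -0.17628528 -2.06207373] [ 0.00801949 -0.03547833 -0.00083955]
```

View pics/s4.png

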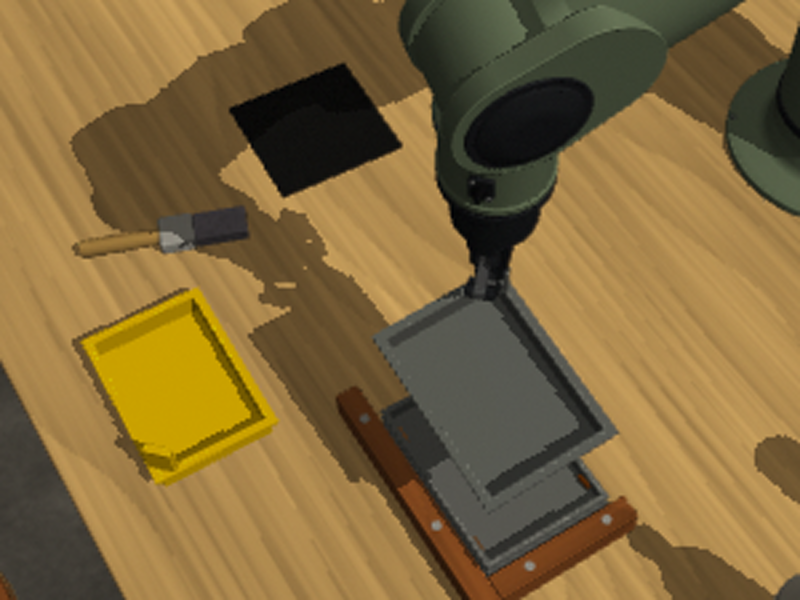

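The tray is clear and tilted in the grip, and the stack is still seated in the battens. Next I'll level it and carry it to the mat.

```bash
python3 go.py .5535 .071 .22 -45.4 .4695 -.4425 .22 -45.4
```

```text
now [0.5539 0.0711 0.2102] [172.37  -1.62 -45.32] F [-0.1 -0.2 -2.1] t 12.5333
[ 0.0001  0.0016 -0.0096] [ 7.62 -1.63 -0.03]
[0.306  0.4175 0.0548] [ 7.62 -1.63 -0.03]
```

Call:
{"method": "send_rows", "body": {
  "plan": "0.005 0.008 -0.008 2 -0.4 0 0;0.016 0.022 -0.006 4 -0.8 0 0;0.031 0.042 -0.003 6 -1.2 0 0;0.046 0.063 0 7.6 -1.6 0 0;0.064 0.087 0.003 7.6 -1.6 0 0;0.083 0.113 0.007 7.6 -1.6 0 0;0.102 0.139 0.011 7.6 -1.6 0 0;0.121 0.165 0.016 7.6 -1.6 0 0;0.14 0.191 0.02 7.6 -1.6 0 0;0.159 0.217 0.025 7.6 -1.6 0 0"
}}

```text
clock: 13.37
position: [0.5084, -0.1967, 0.2162]
tool_rot: [3.137, 0.002, -0.793]
force: [-0.9, -0.4, -0.8]
grip_width: 0.0086
finger_force: 98.8
```

```bash
python3 go.py .4695 -.4425 .22 -45.4
```

```text
now [ 0.5084 -0.1967  0.2162] [ 1.7975e+02  1.0000e-01 -4.5420e+01] F [-0.9 -0.4 -0.8] t 13.3667
[ 0.1478  0.2003 -0.0032] [ 0.25  0.1  -0.02]
```

Call:
{"method": "send_rows", "body": {
  "plan": "0.021 0.029 0 0 0 0 0;0.042 0.057 0 0 0 0 0;0.063 0.085 0 0 0 0 0;0.084 0.113 0 0 0 0 0;0.105 0.141 0 0 0 0 0;0.123 0.166 0 0 0 0 0;0.137 0.185 0 0 0 0 0;0.145 0.196 0 0 0 0 0;0.148 0.2 0 0 0 0 0;0.148 0.2 0 0 0 0 0"
}}

```text
clock: 14.2
position: [0.4697, -0.4419, 0.2166]
tool_rot: [3.137, 0.002, -0.794]
force: [-0.8, -0.2, -1.7]
grip_width: 0.009
finger_force: 98.8
```

Call:
{"method": "send_rows", "body": {
  "plan": "0 0 0 0 0 0 0;0 0 0 0 0 0 0;0 0 0 0 0 0 0;0 0 0 0 0 0 0;0 0 0 0 0 0 0;0 0 0 0 0 0 0;0 0 0 0 0 0 0;0 0 0 0 0 0 0"
}}

```text
clock: 14.87
position: [0.4706, -0.441, 0.2169]
tool_rot: [3.137, 0.001, -0.793]
force: [0.9, -0.2, -2.3]
grip_width: 0.0082
finger_force: 98.8
```

```bash
python3 go.py .4695 -.4425 .22 -45.4; python3 snap.py top t3 180 560 100 385
```

```text
now [ 0.4706 -0.441   0.2169] [ 1.7975e+02  8.0000e-02 -4.5420e+01] F [ 0.9 -0.2 -2.3] t 14.8667
[ 0.0003  0.0018 -0.0031] [ 0.25  0.08 -0.02]
scale 2.1052631578947367
```

View pics/t3.png

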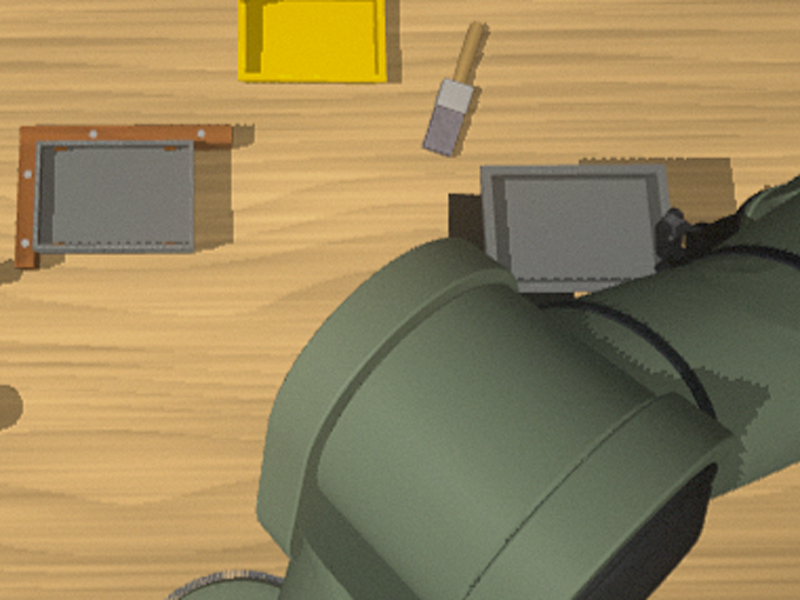

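The stack sits square in the corner, and the tray hangs over the mat with its far rim corners at (483,168) and (663,167). I'll check its centre against the mat and hand in if it's within tolerance.

Run:
```python
from h import *
from workcell import bot
T=pickle.load(open('top.pkl','rb'))
P=[ray(T,np.array(u)/2.1053+[180,100],.212) for u in((483,168),(663,167))]
m=(P[0]+P[1])/2-[.068,0,0];w=np.linalg.norm(P[0]-P[1]);d=np.hypot(*(m-[.5231,-.3599,.212])[:2]);print(P,m,w,d)
if d<.025 and abs(w-.196)<.012: print(bot.job_done())
```

```text
[array([ 0.587208 , -0.2629789,  0.212    ]), array([ 0.58549398, -0.45424895,  0.212     ])] [ 0.51835099 -0.35861392  0.212     ] 0.19127772514769442 0.0049200693631687555
the job is handed in; nothing more can be done
None
```

I pushed the stack home square against both battens and peeled the top tray off by its lug. I handed in the job with the tray still gripped and level, about 5 mm from the mat's centre and about 18 cm above the bench; no verdict came back.

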